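# Pack the square tins into the tray by size

## Robot

A 7-joint arm with a two-finger parallel gripper is mounted at the origin on the work surface. World frame = base frame: x ahead of the robot, y to its left, z up, the work surface at z = 0. Lengths are in m, angles in rad, forces in N, time in s.
With the tool pointing down it reaches from about 0.4 to 0.85 m from the base axis. Payload 10.4 kg.
Tool frame: the origin (TCP) lies on the centre line of the jaws, within the pads' length; the fingertips stand 8 mm ahead of it and the grasp point (between the pads) lies 11 mm behind it; y points along the fingers, x is the direction in which the jaws open and shut, and the axes are right-handed (so a half turn about y gives the same grasp; the last joint's range is limited). The gripper opens to 87 mm and grips with 3 to 60 N. Pads are 19 mm wide; open, the fingers measure 117 mm over their backs; the gripper's body (75 mm by 190 mm) begins 51 mm behind the grasp point.
Start: joints at [1.102, 0.332, -0.065, 1.46, 0.022, 1.35, -0.088], TCP at [0.27, -0.564, 0.231] pointing down, gripper open.
Joint ranges: [-2.6, 2.6], [-0.5, 2.12], [-1.47, 1.34], [0.16, 2.42], [-1.27, 4.41], [0.06, 2.06], [-2.6, 2.6]. Speed limits (rad/s): [2.22, 2.22, 2.79, 2.79, 3.14, 3.14, 3.14].

## Interface

Orientations are given as a unit quaternion [x, y, z, w].
In Python, from rig import monitor, optics, bot gives the robot as it stands.
- The arm moves only by the tool step_arm, never from a script. Its argument "increments" is a list of rows, each an object with "travel": the shift along the tool's x, y, z in cm, a list of three; "spin": the turn about the tool's y in degrees. In form: [{"travel": [dx, dy, dz], "spin": spin}, ...]. A call has 1 to 20 rows; each row is the pose to reach, as a shift and turn from the pose commanded when the call began, along the tool's axes at that moment; what a row does not reach only later rows make up. A row lasts 1/10 s, in which the tool goes at most 50 mm and 8.59 degrees, less where a joint would pass 70% of its speed; a pose out of reach is approached as far as the arm can. A call with a gripper value outside its range is refused whole. "claw" is the finger opening in cm, from 0 to 8.7, set as the call begins (left out, the last holds). The fingers move at their own pace and stop on an object; "squeeze" is the grip in N (left out, the last holds). Time passes only in rows, so rows that repeat a pose let the fingers close. It gives the time, the measured TCP pose, the force and the opening at its end, in the units of the state.
- monitor.get_state(): the state, without advancing time (a new reading comes with each control period).
- optics.read_camera(name): name is "scene" or "top" or "wrist"; returns a dict with "img" (400x640x3 uint8, blue, green, red), "range_z" (400x640 float32, m along the optical axis (not along the pixel's ray), 0 where there is no reading), "fx", "fy", "cx", "cy" (pixels), "R" (3x3) and "t" (3): a world point X has camera coordinates R X + t. Camera axes: x right, y down, z forward; pixel columns grow to the right and rows downward; lengths in m; the calibration is good to about 2 mm. A picture is of the moment at which its call begins.
- bot.sign_off(): hands the job in, once; it reports no verdict.
Trained networks look in a picture, given as the dict that the camera call returned (one of the last four; its "shot" number tells which), for a name from the list of things; names that differ only in an ending like _2 or _b are one class to them, and where a whole thing is asked for, a point or a joint stands for the part that bears it (a point fixed in the world has none). Each returns a list of dicts, best first, with "conf" (0 to 1); they miss things now and then, are a little off and sometimes report something else, mostly with a low value. They report only what shows in the picture. A call takes as long as a camera call.
- optics.regions_of(picture, target): "region" (400x640 bool, what is visible of it) and "location" ([column, row] in pixels, amid what is visible of it).
The state is a dict: "t": time; "joints": joint angles; "dq": joint speeds; "joint_efforts": joint torques, N m; "position": TCP position; "eef_rot": TCP orientation; "force": force on the tool from outside, world axes, zero at the start; "moment": the same for the moment, N m; "grip_width": finger opening in m.
Only numpy, scipy, OpenCV 4.12 (cv2) and the standard library are available. Lean on these libraries where they do the work, as an engineer would, in place of code of your own. Each camera call takes 0.05 s, during which the arm holds its last target.

## Task

Clear the four square tins off the pastry board and pack them upright in the wooden tray, in one row along its left wall: the largest pushed all the way into the far left corner (as seen from the robot), then the second, the third and the smallest towards the robot, each pushed up against the tin before it and against that left wall, square to the tray. The round tin and the glass jar are still needed: leave them standing where they are on the board.

Things in the scene. Friction and masses are not known exactly. Their poses are not given: they have to be found in the camera images.
- large_tin_mid (a point): the largest of the four loose square tins: bare metal, blank paper label, 64 x 64 mm and 112 mm tall, upright. The point is its centre, 56 mm above its underside; its z axis is up, x and y are square to its sides. It stands on the pastry board, whose top is 16 mm above the worktop. Mass 150 to 310 g.
- second_tin_mid (a point): the second largest of the four loose square tins: bare metal, blank paper label, 56 x 56 mm and 94 mm tall, upright. The point is its centre, 47 mm above its underside; its z axis is up, x and y are square to its sides. It stands on the pastry board, whose top is 16 mm above the worktop. Mass 120 to 240 g.
- third_tin_mid (a point): the third largest of the four loose square tins: bare metal, blank paper label, 48 x 48 mm and 76 mm tall, upright. The point is its centre, 38 mm above its underside; its z axis is up, x and y are square to its sides. It stands on the pastry board, whose top is 16 mm above the worktop. Mass 80 to 170 g.
- small_tin_mid (a point): the smallest of the four loose square tins: bare metal, blank paper label, 40 x 40 mm and 60 mm tall, upright. The point is its centre, 30 mm above its underside; its z axis is up, x and y are square to its sides. It stands on the pastry board, whose top is 16 mm above the worktop. Mass 55 to 115 g.
- tray: shallow wooden tray with dark walls, fixed. Inside 250 mm along its x by 110 mm along its y; floor 6 mm above the worktop; walls 8 mm thick, tops 24 mm above the worktop; small handle 17 mm out from each end, lower than the walls. Origin: middle of its underside. x points away from the robot, y to the robot's left (turned up to 15 degrees): far left inner corner at x +125, y +55 mm. It stands left or right of the board.
- round_tin: loose round metal tin, 69 mm across and 58 mm tall, on the pastry board among the square ones; not to be moved. Origin: middle of its underside. (A bowl with a whisk, a sifter and a spoon, up to 140 mm high, lie further out than the board and tray.)
- glass_jar: loose glass jar with a stainless screw lid, 68 mm across and 80 mm tall, on the pastry board among the tins; not to be moved. Origin: middle of its underside.

How it is judged:
At the end, for the whole second after the job is handed in: The four square tins stand upright in the tray, released and at rest, square within 10 degrees, each within 8 mm of its left wall, the largest within 8 mm of the far wall, the others by falling size towards the robot with gaps under 8 mm. The round tin and jar not moved over 25 mm or tipped (y of large_tin_mid in the frame of tray between 0.015 and 0.027 m and z of large_tin_mid in the frame of tray below 0.067 m and angle between each of large_tin_mid, second_tin_mid, third_tin_mid, small_tin_mid's own z axis and vertical below 0.1 rad and (angle between the x axis of large_tin_mid and the x axis of tray, either way round below 0.17 rad or angle between the y axis of large_tin_mid and the x axis of tray, either way round below 0.17 rad) and linear speed of each of large_tin, second_tin, third_tin, small_tin below 0.01 m/s and x of large_tin_mid in the frame of tray between 0.085 and 0.097 m and y of second_tin_mid in the frame of tray between 0.019 and 0.031 m and z of second_tin_mid in the frame of tray below 0.058 m and (angle between the x axis of second_tin_mid and the x axis of tray, either way round below 0.17 rad or angle between the y axis of second_tin_mid and the x axis of tray, either way round below 0.17 rad) and horizontal distance between second_tin_mid and large_tin_mid below 0.068 m and y of third_tin_mid in the frame of tray between 0.023 and 0.035 m and z of third_tin_mid in the frame of tray below 0.049 m and (angle between the x axis of third_tin_mid and the x axis of tray, either way round below 0.17 rad or angle between the y axis of third_tin_mid and the x axis of tray, either way round below 0.17 rad) and horizontal distance between third_tin_mid and second_tin_mid below 0.06 m and y of small_tin_mid in the frame of tray between 0.027 and 0.039 m and z of small_tin_mid in the frame of tray below 0.041 m and (angle between the x axis of small_tin_mid and the x axis of tray, either way round below 0.17 rad or angle between the y axis of small_tin_mid and the x axis of tray, either way round below 0.17 rad) and horizontal distance between small_tin_mid and third_tin_mid below 0.052 m); the robot touches nothing.
It fails at once if the round tin is moved more than 25 mm or tipped (distance of round_tin from where it was at the start of the episode above 0.025 m or angle between round_tin's own z axis and vertical above 0.35 rad).
It fails at once if the glass jar is moved more than 25 mm or tipped (distance of glass_jar from where it was at the start of the episode above 0.025 m or angle between glass_jar's own z axis and vertical above 0.35 rad).
It also fails if it takes over 128 s, if anything falls off the work surface, if the arm or the gripper's body presses on something with over 40 N, if the wrist force passes 120 N, or if a joint passes its speed limit or range.

## Working session

There is one attempt and no reset: what is moved stays moved. The work goes in short steps, Python scripts to look and compute and a tool call to move; the robot and the scene stay as the last step left them, time stands still between calls to the robot, and variables do not carry over. Pictures are saved under pics/ and viewed, and the job is handed in when it is done.

Besides the shell and the picture viewer there is one more tool, called after "Emit:" in YAML: its name, and indented under it one key for each argument. step_arm: Moves the arm, as the interface text tells. Its arguments: {"type":"object","properties":{"increments":{"type":"array","items":{"type":"object","properties":{"travel":{"type":"array","items":{"type":"number"}},"spin":{"type":"number"}}}},"claw":{"type":"number"},"squeeze":{"type":"number"}},"required":["increments"]}

```bash
ls; mkdir -p pics; cat > h.py <<'E'
import numpy as np, cv2
from rig import monitor, optics, bot
def save(p,n): cv2.imwrite('pics/'+n,p['img'])
def pts(p,mask=None):
    z=p['range_z']; m=(z>0) if mask is None else (z>0)&mask
    v,u=np.nonzero(m); d=z[v,u]
    c=np.stack([(u-p['cx'])/p['fx']*d,(v-p['cy'])/p['fy']*d,d],1)
    return (c-p['t'])@p['R']
E
python3 - <<'E'
from h import *
s=monitor.get_state(); print(s['t'],s['position'],s['eef_rot'],s['grip_width'])
for n in ['top','scene']:
    p=optics.read_camera(n); save(p,n+'0.png'); print(n,p['R'],p['t'],p['fx'])
    for t in ['large_tin_mid','second_tin_mid','third_tin_mid','small_tin_mid','tray','round_tin','glass_jar']:
        for r in optics.regions_of(p,t)[:2]:
            q=pts(p,r['region']); print(t,round(r['conf'],2),r['location'],r['region'].sum(),np.round(np.median(q,0),3),np.round(np.percentile(q,98,0),3))
E
```

```text
pics
0.0 [ 0.26932095 -0.56356998  0.22973214] [-0.59790347  0.37753789 -0.37665382  0.59842166] 0.08707100344300239
top [[ 0.01721651 -0.99983255  0.00620249]
 [-0.9856343  -0.01801379 -0.16793016]
 [ 0.16801377 -0.00322222 -0.98577938]] [-0.01544897  0.55770446  1.34496674] 509.98636160802977
large_tin_mid 0.9 [350.0, 185.9] 743 [ 0.593 -0.087  0.128] [ 0.633 -0.056  0.135]
second_tin_mid 0.86 [353.2, 242.6] 514 [ 0.448 -0.094  0.111] [ 0.476 -0.069  0.117]
third_tin_mid 0.56 [388.8, 181.1] 461 [ 0.619 -0.193  0.091] [ 0.65  -0.169  0.099]
third_tin_mid 0.25 [398.0, 235.8] 261 [ 0.469 -0.223  0.076] [ 0.49  -0.205  0.082]
small_tin_mid 0.58 [400.7, 236.0] 258 [ 0.469 -0.222  0.076] [ 0.488 -0.205  0.082]
small_tin_mid 0.51 [355.8, 240.9] 525 [ 0.45  -0.097  0.111] [ 0.479 -0.071  0.117]
tray 0.95 [250.4, 215.9] 4524 [0.524 0.19  0.008] [0.658 0.261 0.028]
round_tin 0.74 [433.6, 179.6] 645 [ 0.62  -0.313  0.075] [ 0.656 -0.284  0.082]
glass_jar 0.68 [445.0, 228.3] 647 [ 0.487 -0.33   0.096] [ 0.518 -0.306  0.102]
scene [[-0.4195949   0.90766191  0.00948561]
 [ 0.61076348  0.29004416 -0.73677836]
 [-0.6714969  -0.30335497 -0.6760678 ]] [ 0.22503948 -0.27264733  1.5053528 ] 485.4199018422961
large_tin_mid 0.84 [275.7, 203.6] 1920 [ 0.624 -0.073  0.097] [ 0.639 -0.05   0.129]
second_tin_mid 0.83 [303.5, 168.5] 1033 [ 0.476 -0.086  0.085] [ 0.484 -0.066  0.112]
third_tin_mid 0.76 [225.2, 204.0] 858 [ 0.639 -0.187  0.073] [ 0.653 -0.167  0.094]
small_tin_mid 0.34 [185.6, 189.5] 959 [ 0.638 -0.302  0.068] [ 0.66  -0.281  0.076]
tray 0.63 [398.6, 244.2] 5886 [0.538 0.19  0.007] [0.666 0.266 0.025]
round_tin 0.74 [185.3, 190.4] 993 [ 0.638 -0.302  0.066] [ 0.66  -0.281  0.076]
round_tin 0.64 [250.2, 164.5] 422 [ 0.486 -0.214  0.06 ] [ 0.492 -0.203  0.078]
glass_jar 0.86 [206.8, 152.0] 895 [ 0.51  -0.323  0.074] [ 0.525 -0.304  0.097]
```

View pics/top0.png

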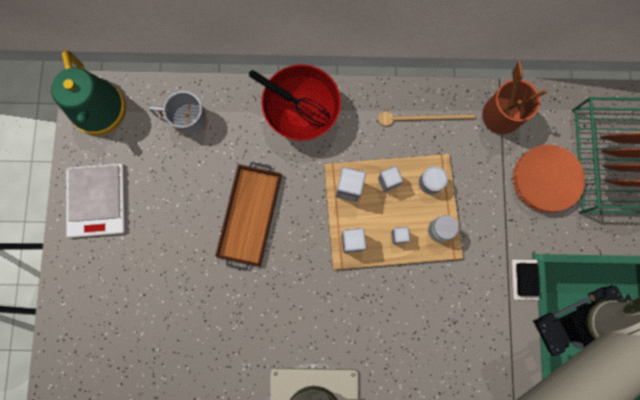

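View pics/scene0.png

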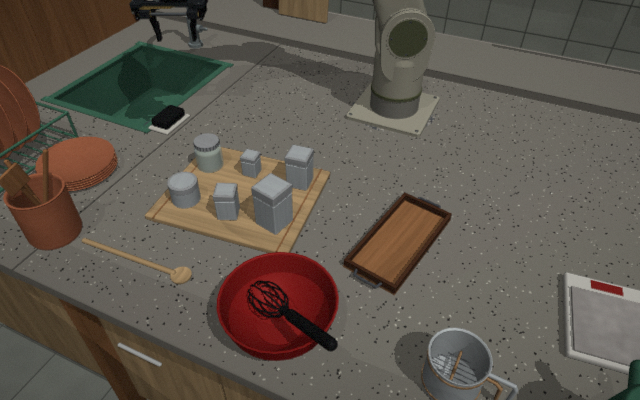

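```bash
python3 - <<'E'
from h import *
p=optics.read_camera('top')
s=optics.read_camera('scene')
q=np.vstack([pts(p)]); qs=pts(s)
spec={'L':((.60,-.087),128,64),'2':((.45,-.094),110,56),'3':((.622,-.19),92,48),'S':((.469,-.222),76,40),'R':((.62,-.313),74,69),'J':((.487,-.33),96,68)}
for n,(c,h,w) in spec.items():
  for nm,Q in(('top',q),('scene',qs)):
    m=(np.hypot(*(Q[:,:2]-c).T)<w*.8e-3)&(abs(Q[:,2]-h/1e3)<.008)
    a=Q[m]; 
    if len(a)<20: print(n,nm,len(a)); continue
    r=cv2.minAreaRect((a[:,:2]*1000).astype(np.float32)); print(n,nm,len(a),np.round(r[0],1),np.round(r[1],1),round(r[2],1),np.round(np.median(a[:,2])*1e3,1))
for nm,Q in(('top',q),('scene',qs)):
    m=(Q[:,1]>.05)&(Q[:,1]<.3)&(Q[:,0]>.3)&(Q[:,0]<.72)&(abs(Q[:,2]-.024)<.004)
    a=Q[m]; print(np.round(a.min(0),3),np.round(a.max(0),3))
    r=cv2.minAreaRect((a[:,:2]*1000).astype(np.float32)); print('tray',nm,len(a),r)
E
```

```text
L top 604 [601.8 -87.8] [63.7 65.1] 77.2 129.5
L scene 659 [603.3 -85.9] [65.8 66.6] 78.5 127.3
2 top 470 [452.3 -97.4] [55.9 56.2] 7.1 111.1
2 scene 385 [454.6 -95.4] [59.3 57. ] 5.6 109.1
3 top 319 [ 623.4 -197.5] [48.2 48.5] 24.0 92.8
3 scene 350 [ 624.5 -195.8] [51.1 49.1] 21.9 91.2
S top 231 [ 470.9 -225.2] [40.2 40.8] 4.0 76.8
S scene 196 [ 472.7 -222.4] [41.3 40.4] 5.1 74.8
R top 500 [ 624.  -316.9] [66.6 69. ] 45.9 75.6
R scene 506 [ 626.4 -314.5] [67.8 68.5] 30.0 73.7
J top 467 [ 489.6 -338.6] [61.4 63.3] 7.7 97.0
J scene 348 [ 491.5 -335.7] [61.1 63.8] 89.2 95.0
[0.375 0.103 0.02 ] [0.672 0.276 0.028]
tray top 695 ((525.0516967773438, 188.98989868164062), (127.11883544921875, 296.76361083984375), 78.77831268310547)
[0.386 0.104 0.02 ] [0.67  0.278 0.028]
tray scene 1035 ((526.0657958984375, 190.8586883544922), (127.32627868652344, 270.01434326171875), 78.83747863769531)
```

```bash
cat >> h.py <<'E'
from scipy.spatial.transform import Rotation as Ro
def tool():
    s=monitor.get_state(); M=Ro.from_quat(s['eef_rot']).as_matrix(); return np.array(s['position']),M,s
TR=dict(c=np.array([.5255,.190]),yaw=np.radians(-11.2))
def tray2w(x,y):
    c,s=np.cos(TR['yaw']),np.sin(TR['yaw']); return TR['c']+np.array([c*x-s*y,s*x+c*y])/1e3
def go(x,y,z,yaw):
    """x y z m; yaw deg of jaw axis mod 180"""
    P,M,s=tool(); d=(np.array([x,y,z])-P)
    cur=np.degrees(np.arctan2(M[1,0],M[0,0])); dy=(yaw-cur+90)%180-90
    print('cur',np.round(P*1e3,1),'yaw %.1f'%cur,'axis y',np.round(M[:,1],3),'t %.2f q7 %.2f'%(s['t'],s['joints'][6]))
    print(' travel cm',np.round(M.T@d*100,2),'spin',round(-dy,1),'F',np.round(s['force'],1),'w',round(s['grip_width'],4))
E
python3 - <<'E'
from h import *
for n in('top','scene'):
    p=optics.read_camera(n);Q=pts(p);a=Q[(Q[:,1]>.05)&(Q[:,1]<.3)&(Q[:,0]>.36)&(Q[:,0]<.70)&(abs(Q[:,2]-.024)<.005)]
    c,s=np.cos(TR['yaw']),np.sin(TR['yaw']); d=(a[:,:2]-TR['c'])*1e3
    X=d[:,0]*c+d[:,1]*s; Y=-d[:,0]*s+d[:,1]*c
    for nm,m,v,w in(('left',(Y>45)&(abs(X)<110),Y,X),('right',(Y<-45)&(abs(X)<110),Y,X),('far',(X>115)&(abs(Y)<50),X,Y),('near',(X<-115)&(abs(Y)<50),X,Y)):
        print(n,nm,m.sum(),np.round(np.percentile(v[m],[3,50,97]),1),'slope',np.round(np.degrees(np.polyfit(w[m],v[m],1)[0]),1))
go(.6025,-.087,.2,78)
E
```

```text
top left 240 [53.2 57.2 61.7] slope 0.0
top right 216 [-64.2 -60.4 -56.4] slope 0.0
top far 122 [124.6 129.2 146.4] slope 0.2
top near 123 [-148.7 -130.1 -125.3] slope 0.7
scene left 310 [56.1 60.4 63.9] slope -0.1
scene right 291 [-62.  -57.2 -53.6] slope 0.0
scene far 195 [125.2 130.7 134.3] slope -0.0
scene near 153 [-133.2 -126.6 -122. ] slope -0.3
cur [ 269.5 -563.9  230.6] yaw -64.5 axis y [ 0. -0. -1.] t 1.00 q7 -0.09
 travel cm [-28.67   3.06  50.61] spin 37.5 F [-0.3 -0.2  0.2] w 0.0872
```

Emit:
step_arm:
  increments:
    - {"travel": [-28.7, 2, 50.6], "spin": 37.5}
    - {"travel": [-28.7, 2, 50.6], "spin": 37.5}
    - {"travel": [-28.7, 2, 50.6], "spin": 37.5}
    - {"travel": [-28.7, 2, 50.6], "spin": 37.5}
    - {"travel": [-28.7, 2, 50.6], "spin": 37.5}
    - {"travel": [-28.7, 2, 50.6], "spin": 37.5}
    - {"travel": [-28.7, 2, 50.6], "spin": 37.5}
    - {"travel": [-28.7, 2, 50.6], "spin": 37.5}
    - {"travel": [-28.7, 2, 50.6], "spin": 37.5}
    - {"travel": [-28.7, 2, 50.6], "spin": 37.5}
    - {"travel": [-28.7, 2, 50.6], "spin": 37.5}
    - {"travel": [-28.7, 2, 50.6], "spin": 37.5}
    - {"travel": [-28.7, 2, 50.6], "spin": 37.5}
    - {"travel": [-28.7, 2, 50.6], "spin": 37.5}
    - {"travel": [-28.7, 2, 50.6], "spin": 37.5}
    - {"travel": [-28.7, 2, 50.6], "spin": 37.5}
    - {"travel": [-28.7, 2, 50.6], "spin": 37.5}
    - {"travel": [-28.7, 2, 50.6], "spin": 37.5}
    - {"travel": [-28.7, 2, 50.6], "spin": 37.5}
    - {"travel": [-28.7, 2, 50.6], "spin": 37.5}
  claw: 8.7
  squeeze: 20

```text
t: 3.0
position: [0.6023, -0.0869, 0.2106]
eef_rot: [0.445, -0.549, 0.549, -0.445]
force: [-0.2, 0.7, -0.5]
grip_width: 0.0867
```

```bash
python3 - <<'E'
from h import *
go(.6025,-.087,.078,78)
p=optics.read_camera('wrist');save(p,'w1.png')
Q=pts(p)
a=Q[(np.hypot(Q[:,0]-.6025,Q[:,1]+.087)<.06)&(abs(Q[:,2]-.128)<.008)]
if len(a)>20: print(cv2.minAreaRect((a[:,:2]*1000).astype(np.float32)),len(a))
E
```

```text
cur [602.3 -86.9 210.6] yaw -102.0 axis y [ 0. -0. -1.] t 3.00 q7 -1.80
 travel cm [ 0.   13.26  0.02] spin 0.0 F [-0.2  0.7 -0.5] w 0.0867
((601.4868774414062, -87.513916015625), (64.04769134521484, 63.88824462890625), 77.59862518310547) 7890
```

Emit:
step_arm:
  increments:
    - {"travel": [0, 4, 0.1], "spin": 0.3}
    - {"travel": [0, 8, 0.1], "spin": 0.3}
    - {"travel": [0, 11, 0.1], "spin": 0.3}
    - {"travel": [0, 13.2, 0.1], "spin": 0.3}
    - {"travel": [0, 13.2, 0.1], "spin": 0.3}
    - {"travel": [0, 13.2, 0.1], "spin": 0.3}
    - {"travel": [0, 13.2, 0.1], "spin": 0.3}

```text
t: 3.75
position: [0.6044, -0.0871, 0.0804]
eef_rot: [0.443, -0.55, 0.551, -0.444]
force: [-0.8, -0.2, 1.2]
grip_width: 0.0873
```

Emit:
step_arm:
  increments:
    - {"travel": [0, 0, 0]}
    - {"travel": [0, 0, 0]}
    - {"travel": [0, 0, 0]}
    - {"travel": [0, 0, 0]}
    - {"travel": [0, 0, 0]}
    - {"travel": [0, 0, 0]}
    - {"travel": [0, 0, 0]}
    - {"travel": [0, 0, 0]}
  claw: 5.5
  squeeze: 25

```text
schema error: expected keys travel, spin
```

Emit:
step_arm:
  increments:
    - {"travel": [0, -1, 0]}
    - {"travel": [0, -3, 0]}
    - {"travel": [0, -6, 0]}
    - {"travel": [0, -8, 0]}
    - {"travel": [0, -8, 0]}
    - {"travel": [0, -8, 0]}

```text
schema error: expected keys travel, spin
```

```bash
python3 - <<'E'
from h import *
x,y=tray2w(88,19.5)
print(x,y);go(x,y,.16,78.8)
E
```

```text
0.6156116235195183 0.1920360026219517
cur [604.4 -87.1  80.4] yaw -102.3 axis y [ 0.003 -0.    -1.   ] t 3.75 q7 -1.84
 travel cm [-27.51  -7.97  -4.81] spin -1.1 F [-0.8 -0.2  1.2] w 0.0873
```

Emit:
step_arm:
  increments:
    - {"travel": [0, 0, -0.2], "spin": 0}
    - {"travel": [0, 0, -0.2], "spin": 0}

```text
t: 3.95
position: [0.6017, -0.0866, 0.0796]
eef_rot: [0.443, -0.55, 0.551, -0.444]
force: [-0.4, -0.0, -0.5]
grip_width: 0.0872
```

Emit:
step_arm:
  increments:
    - {"travel": [0, 0, 0], "spin": 0}
    - {"travel": [0, 0, 0], "spin": 0}
    - {"travel": [0, 0, 0], "spin": 0}
    - {"travel": [0, 0, 0], "spin": 0}
    - {"travel": [0, 0, 0], "spin": 0}
    - {"travel": [0, 0, 0], "spin": 0}
    - {"travel": [0, 0, 0], "spin": 0}
  claw: 5.5
  squeeze: 25

```text
t: 4.65
position: [0.6013, -0.0867, 0.0786]
eef_rot: [0.444, -0.55, 0.551, -0.444]
force: [0.0, -0.9, 0.2]
grip_width: 0.0639
```

Emit:
step_arm:
  increments:
    - {"travel": [0, -1, 0], "spin": 0}
    - {"travel": [0, -3, 0], "spin": 0}
    - {"travel": [0, -6, 0], "spin": 0}
    - {"travel": [0, -8, 0], "spin": 0}
    - {"travel": [0, -8, 0], "spin": 0}
    - {"travel": [0, -8, 0], "spin": 0}

```text
t: 5.25
position: [0.6011, -0.0865, 0.1581]
eef_rot: [-0.444, 0.551, -0.55, 0.444]
force: [-0.2, -0.6, -3.4]
grip_width: 0.0638
```

```bash
python3 - <<'E'
from h import *
x,y=tray2w(88,19.5)
print(x,y);go(x,y,.16,78.8)
p=optics.read_camera('wrist');save(p,'w2.png')
E
```

```text
0.6156116235195183 0.1920360026219517
cur [601.1 -86.5 158.1] yaw -102.3 axis y [-0. -0. -1.] t 5.25 q7 -1.81
 travel cm [-27.53  -0.19  -4.49] spin -1.1 F [-0.2 -0.6 -3.4] w 0.0638
```

Emit:
step_arm:
  increments:
    - {"travel": [-4, 0, -0.6], "spin": -0.2}
    - {"travel": [-8, 0, -1.3], "spin": -0.4}
    - {"travel": [-12, 0, -2], "spin": -0.5}
    - {"travel": [-16, 0, -2.6], "spin": -0.7}
    - {"travel": [-20, 0, -3.3], "spin": -0.9}
    - {"travel": [-24, 0, -4], "spin": -1.1}
    - {"travel": [-26.5, 0, -4.3], "spin": -1.1}
    - {"travel": [-27.5, 0, -4.5], "spin": -1.1}
    - {"travel": [-27.5, 0, -4.5], "spin": -1.1}
    - {"travel": [-27.5, 0, -4.5], "spin": -1.1}
    - {"travel": [-27.5, 0, -4.5], "spin": -1.1}

```text
t: 6.4
position: [0.6161, 0.1893, 0.1581]
eef_rot: [0.449, -0.547, 0.547, -0.448]
force: [0.2, -0.1, -3.1]
grip_width: 0.064
```

Emit:
step_arm:
  increments:
    - {"travel": [0, 3, 0], "spin": 0}
    - {"travel": [0, 6, 0], "spin": 0}
    - {"travel": [0, 8, 0], "spin": 0}
    - {"travel": [0, 8.7, 0], "spin": 0}
    - {"travel": [0, 8.7, 0], "spin": 0}
    - {"travel": [0, 8.7, 0], "spin": 0}
    - {"travel": [0, 8.7, 0], "spin": 0}

```text
t: 7.1
position: [0.6166, 0.1918, 0.0731]
eef_rot: [0.448, -0.546, 0.547, -0.45]
force: [0.5, -0.5, -3.0]
grip_width: 0.0638
```

```bash
python3 - <<'E'
from h import *
x,y=tray2w(93,23)
go(x,y,.0690,78.8)
p=optics.read_camera('scene');save(p,'s2.png')
E
```

```text
cur [616.6 191.8  73.1] yaw -101.2 axis y [ 0.002  0.001 -1.   ] t 7.10 q7 -2.31
 travel cm [-0.35  0.41  0.39] spin 0.0 F [ 0.5 -0.5 -3. ] w 0.0638
```

View pics/s2.png

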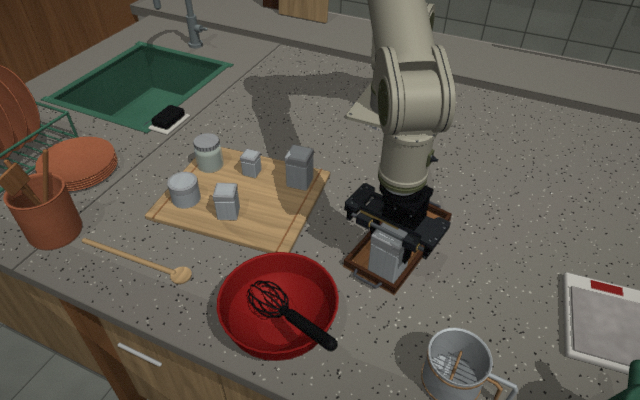

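The large tin (px 388,250) hangs inside the tray near the far left corner. Now lower it almost to the floor and ease it into the corner.

Emit:
step_arm:
  increments:
    - {"travel": [0, 0.3, 0], "spin": 0}
    - {"travel": [0, 0.3, 0.2], "spin": 0}
    - {"travel": [0, 0.3, 0.4], "spin": 0}
    - {"travel": [-0.2, 0.3, 0.4], "spin": 0}
    - {"travel": [-0.4, 0.3, 0.4], "spin": 0}
    - {"travel": [-0.4, 0.3, 0.4], "spin": 0}
    - {"travel": [-0.4, 0.3, 0.4], "spin": 0}

```text
t: 7.85
position: [0.6204, 0.1941, 0.0687]
eef_rot: [0.449, -0.546, 0.547, -0.449]
force: [-2.6, -2.9, 2.4]
grip_width: 0.0636
```

Emit:
step_arm:
  increments:
    - {"travel": [-0.1, 0, 0.1], "spin": 0}
    - {"travel": [-0.1, 0, 0.1], "spin": 0}
    - {"travel": [-0.1, 0, 0.1], "spin": 0}
    - {"travel": [-0.1, 0, 0.1], "spin": 0}

```text
t: 8.25
position: [0.6206, 0.1942, 0.0687]
eef_rot: [0.45, -0.546, 0.547, -0.448]
force: [-9.2, -6.5, 8.0]
grip_width: 0.064
```

```bash
python3 - <<'E'
from h import *
x,y=tray2w(93,23)
go(x,y,.0690,78.8)
E
```

```text
cur [620.6 194.2  68.7] yaw -101.2 axis y [-0.003 -0.003 -1.   ] t 8.25 q7 -2.31
 travel cm [-0.05 -0.03  0.05] spin 0.0 F [-9.2 -6.5  8. ] w 0.064
```

Emit:
step_arm:
  increments:
    - {"travel": [0, 0, 0], "spin": 0}
    - {"travel": [0, 0, 0], "spin": 0}
    - {"travel": [0, 0, 0], "spin": 0}
    - {"travel": [0, 0, 0], "spin": 0}
    - {"travel": [0, -4, 0], "spin": 0}
    - {"travel": [0, -8, 0], "spin": 0}
    - {"travel": [0, -12, 0], "spin": 0}
    - {"travel": [0, -13, 0], "spin": 0}
    - {"travel": [0, -13, 0], "spin": 0}
    - {"travel": [0, -13, 0], "spin": 0}
  claw: 8.7

```text
t: 9.25
position: [0.6212, 0.1955, 0.1973]
eef_rot: [-0.449, 0.546, -0.546, 0.449]
force: [-0.0, 0.1, 0.0]
grip_width: 0.087
```

```bash
python3 - <<'E'
from h import *
go(.4535,-.0965,.2,96.5)
p=optics.read_camera('wrist');save(p,'w3.png')
Q=pts(p)
c,s=np.cos(TR['yaw']),np.sin(TR['yaw'])
a=Q[(abs(Q[:,2]-.118)<.008)]; d=(a[:,:2]-TR['c'])*1e3
b=np.stack([d[:,0]*c+d[:,1]*s,-d[:,0]*s+d[:,1]*c],1); b=b[np.hypot(b[:,0]-93,b[:,1]-23)<55]
print(cv2.minAreaRect(b.astype(np.float32)))
E
```

```text
cur [621.2 195.5 197.3] yaw -101.2 axis y [-0.001 -0.001 -1.   ] t 9.25 q7 -2.27
 travel cm [ 31.89  -0.24 -10.81] spin -17.7 F [-0.   0.1  0. ] w 0.087
((92.45230102539062, 22.258342742919922), (64.11943054199219, 64.17683410644531), 0.07378372550010681)
```

View pics/w3.png

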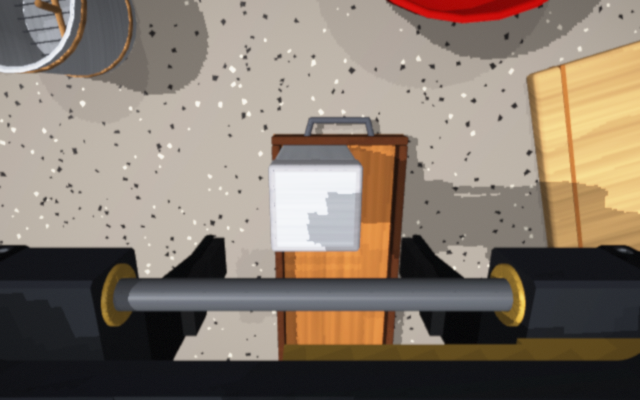

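The large tin sits snug in the far left corner (px 270–360, 165–250), at tray (92.5, 22.3) mm and square. Next, the second tin.

Emit:
step_arm:
  increments:
    - {"travel": [4, 0, -1.4], "spin": -2.2}
    - {"travel": [8, 0, -2.7], "spin": -4.4}
    - {"travel": [12, 0, -4.1], "spin": -6.6}
    - {"travel": [16, 0, -5.4], "spin": -9}
    - {"travel": [20, 0, -6.8], "spin": -11}
    - {"travel": [24, 0, -8.1], "spin": -13.5}
    - {"travel": [28, 0, -9.5], "spin": -15.5}
    - {"travel": [31, 0, -10.5], "spin": -17}
    - {"travel": [31.9, 0, -10.8], "spin": -17.7}
    - {"travel": [31.9, 0, -10.8], "spin": -17.7}
    - {"travel": [31.9, 0, -10.8], "spin": -17.7}
    - {"travel": [31.9, 0, -10.8], "spin": -17.7}

```text
t: 10.5
position: [0.4542, -0.0953, 0.198]
eef_rot: [0.528, -0.471, 0.47, -0.528]
force: [0.3, -0.7, 0.2]
grip_width: 0.0869
```

```bash
cat >> h.py <<'E'
def wfit(c,h,w,name='w.png'):
    p=optics.read_camera('wrist');save(p,name);Q=pts(p)
    a=Q[(np.hypot(Q[:,0]-c[0],Q[:,1]-c[1])<w*.85)&(abs(Q[:,2]-h)<.008)]
    r=cv2.minAreaRect((a[:,:2]*1000).astype(np.float32)); print('fit',r,len(a)); return r
E
python3 - <<'E'
from h import *
r=wfit((.4535,-.0965),.110,.056,'w4.png')
go(r[0][0]/1e3,r[0][1]/1e3,.073,r[2]+90)
E
```

```text
fit ((451.85107421875, -97.0520248413086), (55.94656753540039, 56.13072967529297), 6.974891662597656) 5820
cur [454.2 -95.3 198.1] yaw -83.4 axis y [-0.001  0.    -1.   ] t 10.55 q7 -1.35
 travel cm [ 0.15 12.51 -0.25] spin -0.3 F [-0.5 -0.3  0.1] w 0.0871
```

Emit:
step_arm:
  increments:
    - {"travel": [0.1, 4, -0.2], "spin": -0.3}
    - {"travel": [0.1, 8, -0.2], "spin": -0.3}
    - {"travel": [0.1, 11, -0.2], "spin": -0.3}
    - {"travel": [0.1, 12.5, -0.2], "spin": -0.3}
    - {"travel": [0.1, 12.5, -0.2], "spin": -0.3}
    - {"travel": [0.1, 12.5, -0.2], "spin": -0.3}
    - {"travel": [0.1, 12.5, -0.2], "spin": -0.3}
    - {"travel": [0.1, 12.5, -0.2], "spin": -0.3}

```text
t: 11.35
position: [0.4529, -0.0977, 0.0746]
eef_rot: [-0.529, 0.469, -0.47, 0.529]
force: [-0.4, 0.4, -0.0]
grip_width: 0.0867
```

Emit:
step_arm:
  increments:
    - {"travel": [0, 0, 0], "spin": 0}
    - {"travel": [0, 0, 0], "spin": 0}
    - {"travel": [0, 0, 0], "spin": 0}
    - {"travel": [0, 0, 0], "spin": 0}
    - {"travel": [0, 0, 0], "spin": 0}
    - {"travel": [0, 0, 0], "spin": 0}
    - {"travel": [0, 0, 0], "spin": 0}
  claw: 4.8
  squeeze: 25

```text
t: 12.05
position: [0.4521, -0.0976, 0.0736]
eef_rot: [0.529, -0.469, 0.469, -0.529]
force: [1.1, 0.2, 0.8]
grip_width: 0.056
```

Emit:
step_arm:
  increments:
    - {"travel": [0, -1, 0], "spin": 0}
    - {"travel": [0, -3, 0], "spin": 0}
    - {"travel": [0, -6, 0], "spin": 0}
    - {"travel": [0, -9, 0], "spin": 0}
    - {"travel": [0, -11, 0], "spin": 0}
    - {"travel": [0, -11, 0], "spin": 0}
    - {"travel": [0, -11, 0], "spin": 0}

```text
t: 12.75
position: [0.4518, -0.0977, 0.1833]
eef_rot: [0.529, -0.469, 0.469, -0.529]
force: [0.6, -0.3, -2.4]
grip_width: 0.0554
```

```bash
python3 - <<'E'
from h import *
x,y=tray2w(25,23)
go(x,y,.18,78.8)
E
```

```text
cur [451.8 -97.7 183.3] yaw -83.2 axis y [ 0. -0. -1.] t 12.75 q7 -1.34
 travel cm [-29.1    0.33  13.83] spin 18.0 F [ 0.6 -0.3 -2.4] w 0.0554
```

Emit:
step_arm:
  increments:
    - {"travel": [-3.9, 0, 1.8], "spin": 2.4}
    - {"travel": [-7.8, 0, 3.7], "spin": 4.8}
    - {"travel": [-11.7, 0, 5.5], "spin": 7.2}
    - {"travel": [-15.6, 0, 7.4], "spin": 9.6}
    - {"travel": [-19.5, 0, 9.2], "spin": 12}
    - {"travel": [-23.4, 0, 11.1], "spin": 14.4}
    - {"travel": [-27, 0, 12.9], "spin": 16.8}
    - {"travel": [-29.1, 0, 13.8], "spin": 18}
    - {"travel": [-29.1, 0, 13.8], "spin": 18}
    - {"travel": [-29.1, 0, 13.8], "spin": 18}
    - {"travel": [-29.1, 0, 13.8], "spin": 18}
    - {"travel": [-29.1, 0, 13.8], "spin": 18}

```text
t: 13.95
position: [0.5544, 0.2063, 0.1832]
eef_rot: [0.449, -0.546, 0.547, -0.448]
force: [-0.7, 0.6, -2.5]
grip_width: 0.0557
```

```bash
python3 - <<'E'
from h import *
x,y=tray2w(27,23)
go(x,y,.066,78.8)
E
```

```text
cur [554.4 206.3 183.2] yaw -101.2 axis y [-0.    -0.001 -1.   ] t 13.95 q7 -2.33
 travel cm [-0.16 11.72  0.18] spin -0.0 F [-0.7  0.6 -2.5] w 0.0557
```

Emit:
step_arm:
  increments:
    - {"travel": [0, 4, 0], "spin": 0}
    - {"travel": [0, 8, 0], "spin": 0}
    - {"travel": [0, 10.5, 0], "spin": 0}
    - {"travel": [0, 11.7, 0], "spin": 0}
    - {"travel": [0, 11.7, 0], "spin": 0}
    - {"travel": [0, 11.7, 0], "spin": 0}
    - {"travel": [0, 11.7, 0], "spin": 0}

```text
t: 14.65
position: [0.5553, 0.208, 0.0681]
eef_rot: [0.448, -0.546, 0.547, -0.45]
force: [0.6, -0.8, -1.5]
grip_width: 0.056
```

```bash
python3 - <<'E'
from h import *
x,y=tray2w(32.5,27)
go(x,y,.064,78.8)
E
```

```text
cur [555.3 208.   68.1] yaw -101.2 axis y [ 0.002  0.001 -1.   ] t 14.65 q7 -2.39
 travel cm [-0.36  0.41  0.67] spin 0.0 F [ 0.6 -0.8 -1.5] w 0.056
```

Emit:
step_arm:
  increments:
    - {"travel": [0, 0.3, 0], "spin": 0}
    - {"travel": [-0.2, 0.3, 0.3], "spin": 0}
    - {"travel": [-0.4, 0.3, 0.6], "spin": 0}
    - {"travel": [-0.5, 0.3, 0.8], "spin": 0}
    - {"travel": [-0.5, 0.3, 0.8], "spin": 0}
    - {"travel": [-0.5, 0.3, 0.8], "spin": 0}
    - {"travel": [-0.5, 0.3, 0.8], "spin": 0}

```text
t: 15.35
position: [0.5621, 0.2097, 0.0633]
eef_rot: [0.45, -0.546, 0.546, -0.447]
force: [-7.5, -5.2, 4.7]
grip_width: 0.0559
```

```bash
python3 - <<'E'
from h import *
x,y=tray2w(32.5,27)
go(x,y,.064,78.8)
E
```

```text
cur [562.1 209.7  63.3] yaw -101.2 axis y [-0.003 -0.003 -1.   ] t 15.35 q7 -2.39
 travel cm [-0.05 -0.07  0.05] spin 0.0 F [-7.5 -5.2  4.7] w 0.0559
```

Contact with the wall, the large tin and the floor. Release and rise.

Emit:
step_arm:
  increments:
    - {"travel": [0, 0, 0], "spin": 0}
    - {"travel": [0, 0, 0], "spin": 0}
    - {"travel": [0, 0, 0], "spin": 0}
    - {"travel": [0, 0, 0], "spin": 0}
    - {"travel": [0, -4, 0], "spin": 0}
    - {"travel": [0, -8, 0], "spin": 0}
    - {"travel": [0, -12, 0], "spin": 0}
    - {"travel": [0, -13.5, 0], "spin": 0}
    - {"travel": [0, -13.5, 0], "spin": 0}
    - {"travel": [0, -13.5, 0], "spin": 0}
  claw: 8.7

```text
t: 16.35
position: [0.5629, 0.2109, 0.1975]
eef_rot: [-0.449, 0.546, -0.546, 0.449]
force: [0.9, 0.4, -0.6]
grip_width: 0.0869
```

```bash
cat >> h.py <<'E'
def trayfit(x,y,h,w,cam='wrist'):
    p=optics.read_camera(cam);Q=pts(p);c,s=np.cos(TR['yaw']),np.sin(TR['yaw'])
    a=Q[(abs(Q[:,2]-h)<.007)]; d=(a[:,:2]-TR['c'])*1e3
    b=np.stack([d[:,0]*c+d[:,1]*s,-d[:,0]*s+d[:,1]*c],1); b=b[np.hypot(b[:,0]-x,b[:,1]-y)<w*.85]
    print('in tray',cam,cv2.minAreaRect(b.astype(np.float32)),len(b))
E
python3 - <<'E'
from h import *
trayfit(32.5,27,.1,56); 
go(.624,-.1965,.2,113)
E
```

```text
in tray wrist ((30.34258460998535, 26.13385772705078), (56.243961334228516, 53.2962646484375), 89.67200469970703) 5013
cur [562.6 210.7 196.9] yaw -101.2 axis y [-0.002 -0.001 -1.   ] t 16.40 q7 -2.33
 travel cm [38.76 -0.29 13.9 ] spin -34.2 F [-1.   0.  -0.2] w 0.0871
```

Emit:
step_arm:
  increments:
    - {"travel": [4, 0, 1.4], "spin": -4}
    - {"travel": [8, 0, 2.9], "spin": -7}
    - {"travel": [12, 0, 4.3], "spin": -11}
    - {"travel": [16, 0, 5.7], "spin": -14}
    - {"travel": [20, 0, 7.2], "spin": -18}
    - {"travel": [24, 0, 8.6], "spin": -21}
    - {"travel": [28, 0, 10], "spin": -25}
    - {"travel": [32, 0, 11.5], "spin": -28}
    - {"travel": [36, 0, 12.9], "spin": -32}
    - {"travel": [38.8, 0, 13.9], "spin": -34.2}
    - {"travel": [38.8, 0, 13.9], "spin": -34.2}
    - {"travel": [38.8, 0, 13.9], "spin": -34.2}
    - {"travel": [38.8, 0, 13.9], "spin": -34.2}
    - {"travel": [38.8, 0, 13.9], "spin": -34.2}

```text
t: 17.8
position: [0.6245, -0.1948, 0.1982]
eef_rot: [-0.59, 0.39, -0.389, 0.59]
force: [-0.4, -0.6, 0.3]
grip_width: 0.0868
```

```bash
python3 - <<'E'
from h import *
r=wfit((.624,-.1965),.092,.048,'w5.png')
go(r[0][0]/1e3,r[0][1]/1e3,.057,r[2]+90)
E
```

```text
fit ((622.8733520507812, -197.152587890625), (48.14999008178711, 48.064971923828125), 23.072715759277344) 3779
cur [ 624.6 -195.1  198.4] yaw -66.9 axis y [-0.  0. -1.] t 17.85 q7 -1.06
 travel cm [ 0.12 14.14 -0.24] spin 0.1 F [0.6 0.4 0.5] w 0.0874
```

Emit:
step_arm:
  increments:
    - {"travel": [0.1, 4, -0.2], "spin": 0}
    - {"travel": [0.1, 8, -0.2], "spin": 0}
    - {"travel": [0.1, 12, -0.2], "spin": 0}
    - {"travel": [0.1, 14.1, -0.2], "spin": 0}
    - {"travel": [0.1, 14.1, -0.2], "spin": 0}
    - {"travel": [0.1, 14.1, -0.2], "spin": 0}
    - {"travel": [0.1, 14.1, -0.2], "spin": 0}
    - {"travel": [0.1, 14.1, -0.2], "spin": 0}

```text
t: 18.65
position: [0.6241, -0.1984, 0.0595]
eef_rot: [-0.59, 0.389, -0.391, 0.59]
force: [0.0, 0.4, -0.5]
grip_width: 0.087
```

Emit:
step_arm:
  increments:
    - {"travel": [0, 0, 0], "spin": 0}
    - {"travel": [0, 0, 0], "spin": 0}
    - {"travel": [0, 0, 0], "spin": 0}
    - {"travel": [0, 0, 0], "spin": 0}
    - {"travel": [0, 0, 0], "spin": 0}
    - {"travel": [0, 0, 0], "spin": 0}
    - {"travel": [0, 0, 0], "spin": 0}
    - {"travel": [0, 0, 0], "spin": 0}
  claw: 4
  squeeze: 22

```text
t: 19.45
position: [0.623, -0.1982, 0.0575]
eef_rot: [-0.59, 0.39, -0.39, 0.59]
force: [0.3, 0.2, -0.6]
grip_width: 0.0479
```

Emit:
step_arm:
  increments:
    - {"travel": [0, -1, 0], "spin": 0}
    - {"travel": [0, -3, 0], "spin": 0}
    - {"travel": [0, -6, 0], "spin": 0}
    - {"travel": [0, -9, 0], "spin": 0}
    - {"travel": [0, -11, 0], "spin": 0}
    - {"travel": [0, -11, 0], "spin": 0}
    - {"travel": [0, -11, 0], "spin": 0}

```text
t: 20.15
position: [0.623, -0.1982, 0.1676]
eef_rot: [0.59, -0.39, 0.39, -0.59]
force: [-0.2, -1.3, -2.0]
grip_width: 0.0478
```

```bash
python3 - <<'E'
from h import *
x,y=tray2w(-27,26)
go(x,y,.167,78.8)
E
```

```text
cur [ 623.  -198.2  167.6] yaw -67.0 axis y [ 0. -0. -1.] t 20.15 q7 -1.06
 travel cm [-4.321e+01  4.000e-02  5.450e+00] spin 34.2 F [-0.2 -1.3 -2. ] w 0.0478
```

Emit:
step_arm:
  increments:
    - {"travel": [-4, 0, 0.5], "spin": 3.2}
    - {"travel": [-8, 0, 1], "spin": 6.4}
    - {"travel": [-12, 0, 1.5], "spin": 9.5}
    - {"travel": [-16, 0, 2], "spin": 12.7}
    - {"travel": [-20, 0, 2.5], "spin": 15.9}
    - {"travel": [-24, 0, 3], "spin": 19}
    - {"travel": [-28, 0, 3.5], "spin": 22.2}
    - {"travel": [-32, 0, 4], "spin": 25.4}
    - {"travel": [-36, 0, 4.5], "spin": 28.5}
    - {"travel": [-40, 0, 5], "spin": 31.7}
    - {"travel": [-42.5, 0, 5.4], "spin": 34.2}
    - {"travel": [-43.2, 0, 5.4], "spin": 34.2}
    - {"travel": [-43.2, 0, 5.4], "spin": 34.2}
    - {"travel": [-43.2, 0, 5.4], "spin": 34.2}
    - {"travel": [-43.2, 0, 5.4], "spin": 34.2}

```text
t: 21.65
position: [0.5042, 0.2187, 0.1671]
eef_rot: [0.449, -0.547, 0.547, -0.448]
force: [0.5, -0.8, -1.9]
grip_width: 0.0478
```

```bash
python3 - <<'E'
from h import *
x,y=tray2w(-27,26)
go(x,y,.051,78.8)
E
```

```text
cur [504.2 218.7 167.1] yaw -101.3 axis y [-0.    -0.001 -1.   ] t 21.65 q7 -2.38
 travel cm [-0.21 11.61 -0.05] spin -0.1 F [ 0.5 -0.8 -1.9] w 0.0478
```

Emit:
step_arm:
  increments:
    - {"travel": [0, 4, 0], "spin": 0}
    - {"travel": [0, 8, 0], "spin": 0}
    - {"travel": [0, 10.5, 0], "spin": 0}
    - {"travel": [0, 11.6, 0], "spin": 0}
    - {"travel": [0, 11.6, 0], "spin": 0}
    - {"travel": [0, 11.6, 0], "spin": 0}
    - {"travel": [0, 11.6, 0], "spin": 0}

```text
t: 22.35
position: [0.5048, 0.2208, 0.0532]
eef_rot: [0.448, -0.546, 0.547, -0.45]
force: [0.1, -0.3, -0.8]
grip_width: 0.0475
```

```bash
python3 - <<'E'
from h import *
x,y=tray2w(-19.5,31)
go(x,y,.0475,78.8)
E
```

```text
cur [504.8 220.8  53.2] yaw -101.2 axis y [ 0.003  0.001 -1.   ] t 22.35 q7 -2.45
 travel cm [-0.48  0.57  0.68] spin 0.0 F [ 0.1 -0.3 -0.8] w 0.0475
```

Emit:
step_arm:
  increments:
    - {"travel": [0, 0.3, 0], "spin": 0}
    - {"travel": [-0.2, 0.35, 0.3], "spin": 0}
    - {"travel": [-0.4, 0.35, 0.6], "spin": 0}
    - {"travel": [-0.6, 0.35, 0.8], "spin": 0}
    - {"travel": [-0.6, 0.35, 0.8], "spin": 0}
    - {"travel": [-0.6, 0.35, 0.8], "spin": 0}
    - {"travel": [-0.6, 0.35, 0.8], "spin": 0}

```text
t: 23.05
position: [0.5121, 0.2237, 0.0477]
eef_rot: [0.45, -0.546, 0.547, -0.448]
force: [-4.7, -4.1, 1.8]
grip_width: 0.0478
```

```bash
python3 - <<'E'
from h import *
x,y=tray2w(-19.5,31)
go(x,y,.0475,78.8)
E
```

```text
cur [512.1 223.7  47.7] yaw -101.2 axis y [-0.002 -0.002 -1.   ] t 23.05 q7 -2.46
 travel cm [-0.06  0.02  0.02] spin 0.0 F [-4.7 -4.1  1.8] w 0.0478
```

Contacts again on all sides. Release and go for the small tin.

Emit:
step_arm:
  increments:
    - {"travel": [0, 0, 0], "spin": 0}
    - {"travel": [0, 0, 0], "spin": 0}
    - {"travel": [0, 0, 0], "spin": 0}
    - {"travel": [0, 0, 0], "spin": 0}
    - {"travel": [0, 0, 0], "spin": 0}
    - {"travel": [0, -4, 0], "spin": 0}
    - {"travel": [0, -8, 0], "spin": 0}
    - {"travel": [0, -12, 0], "spin": 0}
    - {"travel": [0, -14, 0], "spin": 0}
    - {"travel": [0, -14, 0], "spin": 0}
    - {"travel": [0, -14, 0], "spin": 0}
  claw: 8.7

```text
t: 24.15
position: [0.5126, 0.2247, 0.1878]
eef_rot: [0.449, -0.546, 0.546, -0.449]
force: [-0.3, 0.1, -0.5]
grip_width: 0.0867
```

```bash
python3 - <<'E'
from h import *
trayfit(-19.5,31,.082,48)
go(.471,-.224,.19,94.5)
E
```

```text
in tray wrist ((-21.036291122436523, 30.277099609375), (48.10835647583008, 43.945838928222656), 89.76249694824219) 3408
cur [512.3 224.5 187. ] yaw -101.2 axis y [-0.001 -0.001 -1.   ] t 24.20 q7 -2.38
 travel cm [44.8  -0.27  4.63] spin -15.7 F [-0.5  0.1 -1.2] w 0.0871
```

Emit:
step_arm:
  increments:
    - {"travel": [4, 0, 0.4], "spin": -1.5}
    - {"travel": [8, 0, 0.8], "spin": -3}
    - {"travel": [12, 0, 1.2], "spin": -4.5}
    - {"travel": [16, 0, 1.6], "spin": -6}
    - {"travel": [20, 0, 2], "spin": -7.5}
    - {"travel": [24, 0, 2.5], "spin": -9}
    - {"travel": [28, 0, 2.9], "spin": -10.5}
    - {"travel": [32, 0, 3.3], "spin": -12}
    - {"travel": [36, 0, 3.7], "spin": -13.5}
    - {"travel": [40, 0, 4.1], "spin": -15}
    - {"travel": [43.5, 0, 4.5], "spin": -15.7}
    - {"travel": [44.8, 0, 4.6], "spin": -15.7}
    - {"travel": [44.8, 0, 4.6], "spin": -15.7}
    - {"travel": [44.8, 0, 4.6], "spin": -15.7}
    - {"travel": [44.8, 0, 4.6], "spin": -15.7}
  claw: 7

```text
t: 25.7
position: [0.4715, -0.2216, 0.1878]
eef_rot: [-0.52, 0.479, -0.479, 0.52]
force: [0.5, -0.1, -0.3]
grip_width: 0.0701
```

```bash
python3 - <<'E'
from h import *
r=wfit((.471,-.224),.076,.040,'w6.png')
a=r[2] if r[2]<45 else r[2]-90
go(r[0][0]/1e3,r[0][1]/1e3,.050,a+90)
E
```

```text
fit ((469.9580078125, -224.8345489501953), (40.473880767822266, 39.51115036010742), 5.964694499969482) 2524
cur [ 471.5 -221.8  188. ] yaw -85.3 axis y [-0.  0. -1.] t 25.75 q7 -1.17
 travel cm [ 0.29 13.8  -0.18] spin -1.3 F [-0.4 -0.4  0.1] w 0.0701
```

Emit:
step_arm:
  increments:
    - {"travel": [0.2, 4, -0.2], "spin": -1}
    - {"travel": [0.2, 8, -0.2], "spin": -1}
    - {"travel": [0.2, 12, -0.2], "spin": -1}
    - {"travel": [0.2, 13.8, -0.2], "spin": -1}
    - {"travel": [0.2, 13.8, -0.2], "spin": -1}
    - {"travel": [0.2, 13.8, -0.2], "spin": -1}
    - {"travel": [0.2, 13.8, -0.2], "spin": -1}
    - {"travel": [0.2, 13.8, -0.2], "spin": -1}

```text
t: 26.55
position: [0.4702, -0.226, 0.0515]
eef_rot: [-0.523, 0.474, -0.476, 0.524]
force: [-0.9, -0.2, 0.1]
grip_width: 0.0696
```

Emit:
step_arm:
  increments:
    - {"travel": [0, 0, 0], "spin": 0}
    - {"travel": [0, 0, 0], "spin": 0}
    - {"travel": [0, 0, 0], "spin": 0}
    - {"travel": [0, 0, 0], "spin": 0}
    - {"travel": [0, 0, 0], "spin": 0}
    - {"travel": [0, 0, 0], "spin": 0}
    - {"travel": [0, 0, 0], "spin": 0}
    - {"travel": [0, 0, 0], "spin": 0}
  claw: 3.2
  squeeze: 20

```text
t: 27.35
position: [0.4693, -0.2258, 0.0501]
eef_rot: [0.524, -0.475, 0.475, -0.524]
force: [-0.0, -0.9, 0.8]
grip_width: 0.0399
```

Emit:
step_arm:
  increments:
    - {"travel": [0, -1, 0], "spin": 0}
    - {"travel": [0, -3, 0], "spin": 0}
    - {"travel": [0, -6, 0], "spin": 0}
    - {"travel": [0, -9, 0], "spin": 0}
    - {"travel": [0, -11, 0], "spin": 0}
    - {"travel": [0, -11, 0], "spin": 0}
    - {"travel": [0, -11, 0], "spin": 0}

```text
t: 28.05
position: [0.4693, -0.2258, 0.1603]
eef_rot: [-0.524, 0.475, -0.475, 0.524]
force: [-0.4, 0.6, -1.5]
grip_width: 0.0399
```

```bash
python3 - <<'E'
from h import *
x,y=tray2w(-71,30)
go(x,y,.16,78.8)
E
```

```text
cur [ 469.3 -225.8  160.3] yaw -84.5 axis y [ 0.001 -0.    -1.   ] t 28.05 q7 -1.16
 travel cm [-4.576e+01  1.000e-02  3.680e+00] spin 16.7 F [-0.4  0.6 -1.5] w 0.0399
```

Emit:
step_arm:
  increments:
    - {"travel": [-4, 0, 0.3], "spin": 1.5}
    - {"travel": [-8, 0, 0.6], "spin": 3}
    - {"travel": [-12, 0, 1], "spin": 4.5}
    - {"travel": [-16, 0, 1.3], "spin": 6}
    - {"travel": [-20, 0, 1.6], "spin": 7.5}
    - {"travel": [-24, 0, 1.9], "spin": 9}
    - {"travel": [-28, 0, 2.3], "spin": 10.5}
    - {"travel": [-32, 0, 2.6], "spin": 12}
    - {"travel": [-36, 0, 2.9], "spin": 13.5}
    - {"travel": [-40, 0, 3.2], "spin": 15}
    - {"travel": [-44, 0, 3.5], "spin": 16.7}
    - {"travel": [-45.7, 0, 3.7], "spin": 16.7}
    - {"travel": [-45.7, 0, 3.7], "spin": 16.7}
    - {"travel": [-45.7, 0, 3.7], "spin": 16.7}
    - {"travel": [-45.7, 0, 3.7], "spin": 16.7}

```text
t: 29.55
position: [0.462, 0.2311, 0.1594]
eef_rot: [0.449, -0.547, 0.547, -0.448]
force: [-0.1, -0.2, -0.8]
grip_width: 0.0404
```

```bash
python3 - <<'E'
from h import *
x,y=tray2w(-71,30)
go(x,y,.044,78.8)
E
```

```text
cur [462.  231.1 159.4] yaw -101.3 axis y [-0.001 -0.001 -1.   ] t 29.55 q7 -2.43
 travel cm [-0.22 11.53 -0.06] spin -0.1 F [-0.1 -0.2 -0.8] w 0.0404
```

Emit:
step_arm:
  increments:
    - {"travel": [0, 4, 0], "spin": 0}
    - {"travel": [0, 8, 0], "spin": 0}
    - {"travel": [0, 10.5, 0], "spin": 0}
    - {"travel": [0, 11.5, 0], "spin": 0}
    - {"travel": [0, 11.5, 0], "spin": 0}
    - {"travel": [0, 11.5, 0], "spin": 0}
    - {"travel": [0, 11.5, 0], "spin": 0}

```text
t: 30.25
position: [0.463, 0.233, 0.0466]
eef_rot: [0.448, -0.546, 0.547, -0.45]
force: [0.5, -0.1, -0.5]
grip_width: 0.0399
```

```bash
python3 - <<'E'
from h import *
x,y=tray2w(-63.5,35)
go(x,y,.0403,78.8)
E
```

```text
cur [463.  233.   46.6] yaw -101.2 axis y [ 0.002  0.001 -1.   ] t 30.25 q7 -2.52
 travel cm [-0.5   0.63  0.61] spin 0.0 F [ 0.5 -0.1 -0.5] w 0.0399
```

Emit:
step_arm:
  increments:
    - {"travel": [0, 0.3, 0], "spin": 0}
    - {"travel": [-0.2, 0.4, 0.3], "spin": 0}
    - {"travel": [-0.4, 0.4, 0.6], "spin": 0}
    - {"travel": [-0.6, 0.4, 0.8], "spin": 0}
    - {"travel": [-0.6, 0.4, 0.8], "spin": 0}
    - {"travel": [-0.6, 0.4, 0.8], "spin": 0}
    - {"travel": [-0.6, 0.4, 0.8], "spin": 0}

```text
t: 30.95
position: [0.4691, 0.2362, 0.0404]
eef_rot: [-0.451, 0.546, -0.546, 0.447]
force: [-9.2, -3.3, 4.5]
grip_width: 0.0399
```

```bash
python3 - <<'E'
from h import *
x,y=tray2w(-63.5,35)
go(x,y,.0403,78.8)
E
```

```text
cur [469.1 236.2  40.4] yaw -101.1 axis y [-0.004 -0.003 -1.   ] t 30.95 q7 -2.52
 travel cm [-0.06  0.01  0.09] spin 0.1 F [-9.2 -3.3  4.5] w 0.0399
```

Pushed up against wall, third tin and floor. Release, rise and back away for the check.

Emit:
step_arm:
  increments:
    - {"travel": [0, 0, 0], "spin": 0}
    - {"travel": [0, 0, 0], "spin": 0}
    - {"travel": [0, 0, 0], "spin": 0}
    - {"travel": [0, 0, 0], "spin": 0}
    - {"travel": [0, 0, 0], "spin": 0}
    - {"travel": [0, -4, 0], "spin": 0}
    - {"travel": [0, -8, 0], "spin": 0}
    - {"travel": [0, -12, 0], "spin": 0}
    - {"travel": [0, -16, 0], "spin": 0}
    - {"travel": [4, -16, 0], "spin": 0}
    - {"travel": [8, -16, 0], "spin": 0}
    - {"travel": [12, -16, 0], "spin": 0}
    - {"travel": [16, -16, 0], "spin": 0}
    - {"travel": [20, -16, 0], "spin": 0}
    - {"travel": [25, -16, 0], "spin": 0}
    - {"travel": [25, -16, 0], "spin": 0}
    - {"travel": [25, -16, 0], "spin": 0}
    - {"travel": [25, -16, 0], "spin": 0}
  claw: 8.7

```text
t: 32.75
position: [0.4228, -0.0073, 0.2012]
eef_rot: [0.449, -0.546, 0.546, -0.45]
force: [0.5, 0.8, 1.5]
grip_width: 0.0865
```

```bash
python3 - <<'E'
from h import *
for cam in('top','scene'):
    for a in((92.5,22.5,.118,64),(32.5,27,.100,56),(-19.5,31,.082,48),(-63.5,35,.066,40)): trayfit(*a,cam)
    p=optics.read_camera(cam);save(p,'end_'+cam+'.png');Q=pts(p)
    for c,h in(((.625,-.3155),.074),((.4905,-.337),.096)):
        a=Q[(np.hypot(Q[:,0]-c[0],Q[:,1]-c[1])<.055)&(abs(Q[:,2]-h)<.008)];print(cv2.minAreaRect((a[:,:2]*1000).astype(np.float32))[:2])
print(monitor.get_state()['t'])
E
```

```text
in tray top ((92.3021240234375, 21.66019058227539), (64.0661849975586, 64.9806137084961), 89.90644836425781) 588
in tray top ((33.457366943359375, 21.971460342407227), (58.11168670654297, 62.657318115234375), 0.7177081108093262) 463
in tray top ((-19.13077163696289, 28.567562103271484), (51.69771957397461, 48.85643768310547), 89.4529037475586) 336
in tray top ((-62.873085021972656, 33.56099319458008), (39.861236572265625, 40.35417938232422), 89.45665740966797) 227
((623.771484375, -316.69036865234375), (66.53631591796875, 68.84537506103516))
((490.3841247558594, -338.4182434082031), (62.071563720703125, 62.84202575683594))
in tray scene ((93.93095397949219, 23.724592208862305), (65.59270477294922, 64.04592895507812), 0.3544611632823944) 841
in tray scene ((37.73594665527344, 27.890560150146484), (55.53056716918945, 64.03400421142578), 89.80896759033203) 398
in tray scene ((-19.547399520874023, 32.63301086425781), (52.22357940673828, 46.147430419921875), 81.81455993652344) 245
in tray scene ((-59.92803955078125, 35.87563705444336), (42.20809555053711, 40.02764892578125), 0.2374638170003891) 149
((625.6202392578125, -313.73828125), (68.34214782714844, 67.93672180175781))
((491.33447265625, -335.2845458984375), (63.932437896728516, 63.359352111816406))
33.25
```

View pics/end_scene.png

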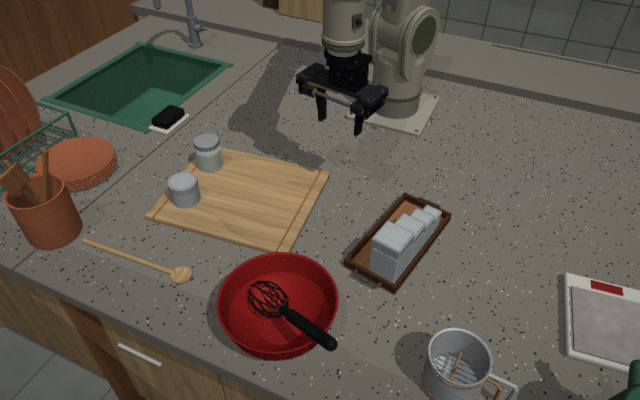

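View pics/end_top.png

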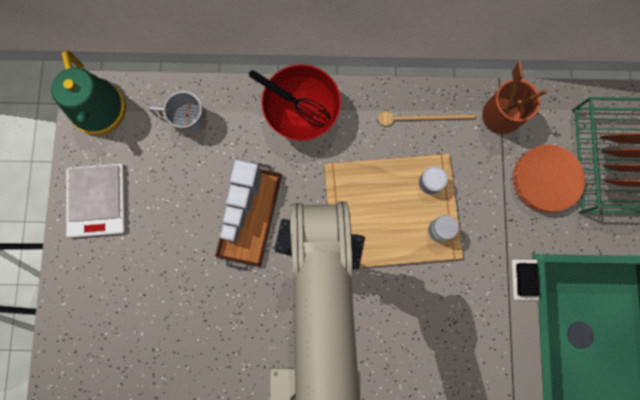

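Both pictures show the four tins in an unbroken row along the tray's left wall (top view px 230–245, 160–240; scene px 370–440, 205–275). The round tin and jar stand where they did before. Some box fits came out too large because they caught side faces of the neighbouring tins. The clean fits agree with contact positions.

```bash
python3 -c "
from rig import bot; print(bot.sign_off())"
```

```text
the job is handed in; nothing more can be done
None
```

All four square tins are packed upright in the tray along its left wall, largest in the far left corner and then by falling size towards the robot. I handed the job in at about 33 s, with the gripper open and clear of everything; no verdict is reported.

- **Placement:** I pushed each tin lightly (about 5–12 N) until it touched the left wall and the far wall or the tin before it, then released it.
- **Final positions:** in tray coordinates the camera fits put the tins at about these centres:

| Tin | x (mm) | y (mm) |
|---|---|---|
| Large | 93 | 23 |
| Second | 32 | 26 |
| Third | −20 | 30 |
| Small | −62 | 35 |

- **Squareness:** the clean fits were square to within about 1°, and the final pictures show no gaps in the row.
- **Round tin and jar:** they measured within about 1 mm of where they started.
- **Checks that disagreed:** the top and scene cameras differ by about 2 mm. The final fits of the second and third tins came out too large or skewed, one by 8°, because they caught faces of the neighbouring tins. For those two I relied on the wrist camera and the measured contact instead. The wrist view was partly blocked, so their x values are less certain.

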